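# Fit the full-size filter into the bench dust extractor

### The arm

A 7-joint arm with a two-finger parallel gripper is mounted at the origin on the work surface. World frame = base frame: x ahead of the robot, y to its left, z up, the work surface at z = 0. Lengths are in m, angles in rad, forces in N, time in s.
With the tool pointing down it reaches from about 0.425 to 0.875 m from the base axis. Payload 8.4 kg.
Tool frame: the origin (TCP) lies between the finger pads; the fingertips stand 17 mm ahead of it and the grasp point (between the pads) lies 2 mm behind it; z points along the fingers, y is the direction in which the jaws open and shut (so a half turn about z gives the same grasp; the last joint's range is limited). The gripper opens to 85 mm and grips with 20 to 120 N. Pads are 22 mm wide; open, the fingers measure 114 mm over their backs; the gripper's body (76 mm by 85 mm) begins 54 mm behind the grasp point. The pads swing forward as they close: fully open they stand 13 mm farther back than shut.
Start: joints at [-1.379, 0.333, 0.04, 1.465, -0.013, 1.343, -0.059], TCP at [0.186, 0.623, 0.248] pointing down, gripper open.
Joint ranges: [-2.58, 2.58], [-0.38, 2.09], [-1.3, 1.39], [0.25, 2.4], [-1.5, 4.64], [0.08, 2.09], [-2.65, 2.65]. Speed limits (rad/s): [2.22, 2.22, 2.79, 2.79, 3.14, 3.14, 3.14].

### API

Orientations are given as [roll, pitch, yaw] about the fixed x, y, z axes, in that order (R = Rz(yaw) Ry(pitch) Rx(roll)).
In Python, from workcell import ctrl, viewer, job gives the robot as it stands. Calls block until the motion is done:
- ctrl.move_ptp(position, orientation): joint-space move of the TCP to a pose.
- ctrl.line_to(position, vel=0.15, rotation=None, threshold=None): straight line of the TCP; rotation=None keeps the orientation; vel is the mean speed in m/s. With threshold (N) it stops when the force on the tool has changed by that much, and returns True; else False.
- ctrl.move_joints(angles): joint-space move.
- ctrl.grip(opening): finger opening in m; the grip force is fixed at half the most; returns when the fingers have stopped.
- ctrl.sleep(seconds).
- ctrl.inverse_kinematics(position, orientation): joint angles nearest the present ones, or None.
- ctrl.read_state(): the state.
- viewer.grab_frame(name): name is "side" or "top"; returns a dict with "img" (384x512x3 uint8, red, green, blue), "depth" (384x512 float32, m along the optical axis (not along the pixel's ray), 0 where there is no reading), "camera_matrix" (3x3 intrinsics, pixels), "world_from_camera" (4x4, takes a point from camera to world coordinates). Camera axes: x right, y down, z forward; pixel columns grow to the right and rows downward; lengths in m; the calibration is good to about 2 mm. A picture is of the moment at which its call begins.
A pose or a line that the arm cannot do raises ctrl.Unreachable and nothing moves.
- job.finish_job(): hands the job in, once; it reports no verdict.
Trained networks look in a picture, given as the dict that the camera call returned (one of the last four; its "shot" number tells which), for a name from the list of things; names that differ only in an ending like _2 or _b are one class to them, and where a whole thing is asked for, a point or a joint stands for the part that bears it (a point fixed in the world has none). Each returns a list of dicts, best first, with "p" (0 to 1); they miss things now and then, are a little off and sometimes report something else, mostly with a low value. They report only what shows in the picture. A call takes as long as a camera call. They do not tell look-alikes from the thing itself.
- viewer.cut_out(thing, picture): "region" (384x512 bool, what is visible of it) and "uv" ([column, row] in pixels, amid what is visible of it).
The state is a dict: "time": time; "joint_positions": joint angles; "qd": joint speeds; "joint_torque": joint torques, N m; "tool_pos": TCP position; "orientation": TCP orientation; "wrist_force": force on the tool from outside, world axes, zero at the start; "torque": the same for the moment, N m; "finger_gap": finger opening in m.
Only numpy, scipy, OpenCV 4.12 (cv2) and the standard library are available. Lean on these libraries where they do the work, as an engineer would, in place of code of your own. Each camera call takes 0.05 s, during which the arm holds its last target. There are 200 camera calls.

### The job

Take the full-height pleated filter out of its wooden stand by its tab and fit it in the dust extractor: set its lower edge down into the channel in front of the grille while the filter slants with its top towards the robot, then straighten it upright under the two end hooks so that it leans back against the grille, and let go. Leave the half-height filter standing in its own stand.

Things in the scene. Friction and masses are not known exactly. Their poses are not given: they have to be found in the camera images.
- filter_tab (a point): Centre of the grip tab of the full-height filter: plywood frame with white paper pleats, 130 wide, 10 thick, 100 mm high, loose, 0.16 kg. The tab, 40 wide, 45 high, 10 mm thick, stands mid-way on its top edge. x: through the thickness (either side may face the robot), y: along the width, z: up to the tab. It stands upright, its lower 28 mm in the 14 mm groove of a fixed wooden stand 40 mm high.
- filter_foot (a point): Middle of the full-height filter's lower edge, 122.5 mm below the tab's centre; same axes. It enters the channel slanting 10 to 25 degrees, top towards the robot (-x of dock_slot); straight down, the hooks are in its way. The hooks lie 110 to 122 mm above the channel floor (the seated frame is 100) and reach 17 mm out from the grille; the tab comes up in the 80 mm gap between them.
- dock_slot (a point): Middle of the channel floor on the front of the fixed grey dust extractor (230 wide, top 115 mm high), 26.5 mm above the table. x: level, into the machine; y: along the channel; z: up. Floor 20 mm wide; front lip 15 mm high, flared to a 30 mm mouth; grille 98 mm high, 10 mm behind this point. Both lean back 8 degrees, so the filter rests on the grille. Side cheeks at y = +-77 mm.
- spare_mid (a point): Middle (half-way up) of the half-height filter, to be left alone: same width, thickness and tab, but the frame is only 55 mm high (100 mm with the tab). It stands loose in a stand like the other one; which of the two stands is on the left varies. Axes as for the full-height filter.
Things that resemble listed ones, but are neither listed nor needed, are in the scene too. What is shaped like the part that bears filter_tab but blue, pink or turquoise is not meant.

How it is judged:
On the way:
1. the full-height filter's lower edge is down in the channel while the filter slants with its top towards the robot (tab 15 mm or more in front of the channel's middle) (z of filter_foot in the frame of dock_slot between -0.01 and 0.012 m and x of filter_foot in the frame of dock_slot between -0.02 and 0.015 m and y of filter_foot in the frame of dock_slot between -0.02 and 0.02 m and x of filter_tab in the frame of dock_slot below -0.015 m), for 0.1 s.
At the end, for the whole second after the job is handed in: The full-height filter stands released in the channel: lower edge within 10 mm of the floor and 20 mm of the middle along it, within 17 degrees of upright, leaning back on the grille (tab 8 mm or more behind the channel's middle). The half-height filter is within 25 mm of its start (z of filter_foot in the frame of dock_slot between -0.01 and 0.01 m and x of filter_foot in the frame of dock_slot between -0.02 and 0.015 m and y of filter_foot in the frame of dock_slot between -0.02 and 0.02 m and x of filter_tab in the frame of dock_slot above 0.008 m and angle between filter_tab's own z axis and vertical below 0.3 rad and distance of spare_mid from where it was at the start of the episode below 0.025 m); the robot touches nothing.
It fails at once if the half-height filter is moved by more than 40 mm (distance of spare_mid from where it was at the start of the episode above 0.04 m).
It also fails if it takes over 42 s, if anything falls off the work surface, if the arm or the gripper's body presses on something with over 40 N, if the wrist force passes 120 N, or if a joint passes its speed limit or range.

## Working session

There is one attempt and no reset: what is moved stays moved. The work goes in short steps, each a Python script; the robot and the scene stay as the last script left them, time stands still between calls to the robot, and variables do not carry over. Pictures are saved under pics/ and viewed, about 8 in all and at most 12, crops included, and the job is handed in when it is done.

```bash
mkdir -p pics; ls; cat > h.py <<'E'
import numpy as np, cv2
from workcell import ctrl, viewer, job
def world(f):
    K=f["camera_matrix"];T=f["world_from_camera"];d=f["depth"]
    v,u=np.indices(d.shape)
    P=np.stack([(u-K[0,2])/K[0,0]*d,(v-K[1,2])/K[1,1]*d,d],-1)
    W=P@T[:3,:3].T+T[:3,3]; W[d==0]=np.nan
    return W
def save(f,n): cv2.imwrite("pics/"+n,f["img"][:,:,::-1])
E
python3 - <<'E'
from h import *
out=[]
for c in("side","top"):
    f=viewer.grab_frame(c); W=world(f)
    out.append(f["img"])
    print(c,f["world_from_camera"].round(2).tolist(),f["camera_matrix"][0,0])
    np.save(c+".npy",W); cv2.imwrite(c+"_raw.png",f["img"])
    for t in("filter_tab","spare_mid"):
        for r in viewer.cut_out(t,f):
            p=W[r["region"]];p=p[~np.isnan(p[:,0])]
            print(t,round(r["p"],2),np.round(r["uv"]),len(p),np.percentile(p,[3,50,97],axis=0).round(3).tolist(), f["img"][r["region"]].mean(0).round())
print(ctrl.read_state()["time"],ctrl.read_state()["finger_gap"],ctrl.read_state()["orientation"])
cv2.imwrite("pics/a.png",cv2.resize(np.vstack(out)[:,:,::-1],None,fx=.78,fy=.78))
E
```

```text
pics
side [[-0.99, -0.1, 0.12, 0.39], [-0.15, 0.68, -0.71, 0.47], [-0.01, -0.72, -0.69, 0.72], [0.0, 0.0, 0.0, 1.0]] 364.3619898217631
filter_tab 0.95 [317. 130.] 710 [[0.332, -0.561, 0.004], [0.365, -0.502, 0.064], [0.396, -0.453, 0.143]] [50. 51. 92.]
filter_tab 0.73 [326. 225.] 911 [[0.294, -0.205, -0.001], [0.326, -0.111, 0.067], [0.352, -0.062, 0.144]] [159.  86.  93.]
filter_tab 0.69 [267. 165.] 337 [[0.477, -0.367, 0.021], [0.481, -0.284, 0.087], [0.488, -0.245, 0.156]] [145. 118.  84.]
filter_tab 0.56 [320. 170.] 1545 [[0.279, -0.328, 0.004], [0.338, -0.314, 0.063], [0.397, -0.3, 0.141]] [52. 83. 76.]
spare_mid 0.86 [257. 223.] 443 [[0.467, -0.164, 0.024], [0.478, -0.09, 0.065], [0.492, -0.044, 0.111]] [158. 130.  93.]
top [[-0.02, -0.99, 0.16, 0.29], [-1.0, 0.02, 0.02, -0.16], [-0.02, -0.16, -0.99, 1.34], [0.0, 0.0, 0.0, 1.0]] 466.92000135228005
filter_tab 0.84 [321. 244.] 456 [[0.279, -0.33, 0.001], [0.335, -0.315, 0.096], [0.396, -0.3, 0.146]] [ 86. 122. 110.]
filter_tab 0.78 [319. 188.] 462 [[0.478, -0.37, 0.023], [0.481, -0.309, 0.109], [0.489, -0.248, 0.159]] [157. 133.  97.]
filter_tab 0.73 [246. 253.] 213 [[0.299, -0.176, 0.007], [0.323, -0.123, 0.101], [0.348, -0.067, 0.147]] [224. 143. 153.]
filter_tab 0.59 [395. 227.] 587 [[0.332, -0.562, 0.002], [0.363, -0.507, 0.079], [0.393, -0.454, 0.146]] [ 81.  78. 118.]
spare_mid 0.51 [243. 196.] 270 [[0.467, -0.167, 0.021], [0.476, -0.111, 0.067], [0.487, -0.054, 0.115]] [176. 148. 104.]
0.3 0.08519651618108835 [-3.14100199e+00  3.91382242e-05  2.85074598e+00]
```

View pics/a.png

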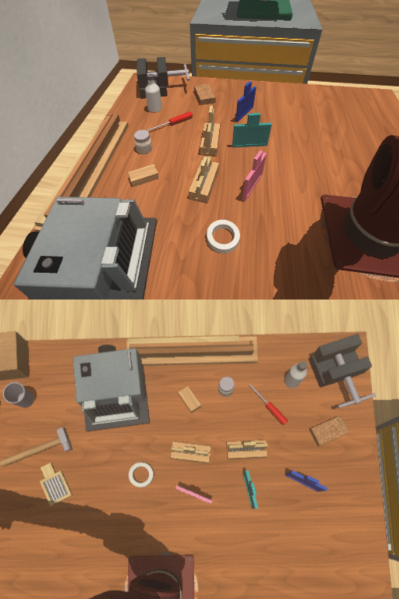

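The side view (upper) shows the plywood filters at about (267,165) for the full one and (257,223) for the half one, in full-image pixels. The dock is at bottom left. Next I'll measure the tab and the dock precisely.

```bash
python3 - <<'E'
from h import *
W=np.load("top.npy");S=np.load("side.npy")
img=cv2.imread("top_raw.png");simg=cv2.imread("side_raw.png")
def sel(W,lo,hi):
    with np.errstate(all='ignore'): return ((W>lo)&(W<hi)).all(-1)
for n,A in(("top",W),("side",S)):
    for nm,lo,hi in(("fulltab",[.45,-.40,.125],[.51,-.22,.17]),("fulltop",[.45,-.40,.095],[.51,-.22,.125]),("spare",[.45,-.19,.05],[.51,-.02,.13]),("stand",[.42,-.40,.03],[.54,-.22,.05])):
        p=A[sel(A,lo,hi)]
        if len(p)<5: print(n,nm,len(p));continue
        (c,s,a)=cv2.minAreaRect((p[:,:2]*1000).astype(np.float32))
        vx=cv2.fitLine((p[:,:2]).astype(np.float32),cv2.DIST_HUBER,0,.01,.01).ravel()
        print(n,nm,len(p),"c",np.round(c,1),np.round(s,1),round(a,1),"line",vx.round(3),"z",np.percentile(p[:,2],[5,95]).round(3))
    m=sel(A,[.45,-.05,.105],[.95,.45,.125])
    n_,l,st,ce=cv2.connectedComponentsWithStats(m.astype(np.uint8))
    i=1+np.argmax(st[1:,4]);p=A[l==i]
    print(n,"machtop",len(p),cv2.minAreaRect((p[:,:2]*1000).astype(np.float32)),np.median(p[:,2]), cv2.boxPoints(cv2.minAreaRect((p[:,:2]*1000).astype(np.float32))).round().tolist())
# ortho-ish crops
a=cv2.resize(img[60:170,80:210],None,fx=4.4,fy=4.4,interpolation=2)
m=sel(S,[.4,-.05,.01],[.95,.45,.14]);v,u=np.where(m);print(u.min(),u.max(),v.min(),v.max())
b=cv2.resize(simg[240:384,20:220],None,fx=3.6,fy=3.6,interpolation=2)
cv2.imwrite("pics/b.png",a);cv2.imwrite("pics/c.png",b)
E
```

```text
top fulltab 96 c [ 483.9 -309.6] [10.7 39.7] 0.3 line [ 0.024 -1.     0.482 -0.316] z [0.129 0.16 ]
top fulltop 166 c [ 484.1 -310. ] [ 10.9 126.8] 1.7 line [ 0.027 -1.     0.483 -0.315] z [0.103 0.117]
top spare 232 c [ 478.6 -107.9] [129.8  11.1] 81.7 line [ 0.132  0.991  0.478 -0.099] z [0.062 0.114]
top stand 649 c [ 484.3 -313.3] [ 60.6 139.3] 1.5 line [ 0.017 -1.     0.472 -0.312] z [0.035 0.045]
top machtop 4877 ((747.4508666992188, 180.1973114013672), (176.3157196044922, 230.87557983398438), 6.091220855712891) 0.11518187649979894 [[648.0, 286.0], [672.0, 56.0], [847.0, 75.0], [823.0, 304.0]]
side fulltab 78 c [ 484.1 -307.6] [38.2 10.1] 89.9 line [ 0.025  1.     0.484 -0.299] z [0.127 0.157]
side fulltop 93 c [ 483.8 -308.2] [  9.6 128.1] 1.4 line [ 0.02   1.     0.482 -0.282] z [0.1   0.121]
side spare 318 c [ 478.2 -108. ] [131.9  10.9] 82.1 line [ 0.175  0.985  0.477 -0.1  ] z [0.057 0.111]
side stand 552 c [ 484.1 -313.2] [ 59.8 144.1] 1.5 line [ 0.038  0.999  0.477 -0.302] z [0.034 0.042]
side machtop 10923 ((747.1517944335938, 180.82020568847656), (174.5275115966797, 229.91111755371094), 6.282763957977295) 0.11381163026995567 [[648.0, 286.0], [673.0, 57.0], [846.0, 76.0], [821.0, 305.0]]
18 288 219 383
```

View pics/b.png

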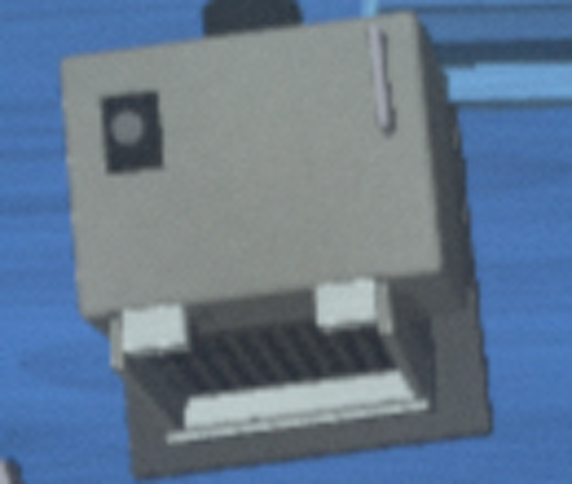

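View pics/c.png

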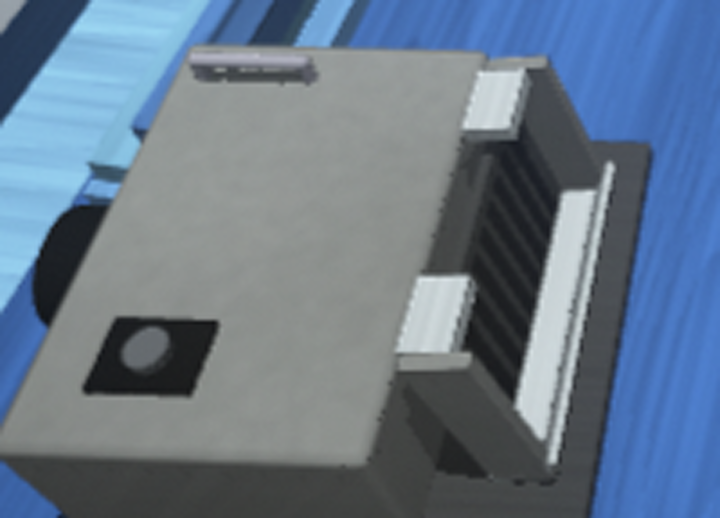

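The crops show the dock mouth with two white hooks on top, a white flared lip in front, and the dark grille between them. I'll extract its profile in the machine frame and check IK for the poses.

```bash
cat >> h.py <<'E'
YAW=np.radians(6.1)
def Rz(a): return np.array([[np.cos(a),-np.sin(a),0],[np.sin(a),np.cos(a),0],[0,0,1]])
M0=np.array([.6605,.1715,0])   # middle of machine top's front edge
E
python3 - <<'E'
from h import *
for n in("top","side"):
    A=np.load(n+".npy").reshape(-1,3);A=A[~np.isnan(A[:,0])]
    D=(A-M0)@Rz(YAW)
    D=D[(D[:,0]>-.13)&(D[:,0]<.02)&(abs(D[:,1])<.13)]
    print(n)
    for lo,hi in((-.035,.035),(.045,.07),(-.07,-.045)):
        p=D[(D[:,1]>lo)&(D[:,1]<hi)]
        print(lo,[(round(x*1000),[int(z) for z in np.percentile(p[abs(p[:,0]-x)<.002][:,2]*1000,[5,50,95])]) for x in np.arange(-.12,.012,.005) if (abs(p[:,0]-x)<.002).sum()>3])
    h=D[(D[:,2]>.138)&(D[:,2]<.156)]
    for s in(-1,1):
        q=h[h[:,1]*s>0]; print("hook",s,len(q),np.percentile(q,[3,50,97],axis=0).round(4).tolist() if len(q) else "")
    # cheeks/lip extents in y at z
    for z in(.03,.04,.045,.06,.09,.12):
        q=D[(abs(D[:,2]-z)<.003)&(D[:,0]<-.005)]
        if len(q): print(z,"y",np.percentile(q[:,1],[1,99]).round(4),"x",np.percentile(q[:,0],[1,99]).round(4))
for s in(1,-1):
    for p,pit in(([.484,-.309,.14],0),([.484,-.309,.34],0),([.55,.165,.30],15),([.6,.165,.15],15),([.62,.165,.15],-8)):
        R=Rz(YAW if p[1]>0 else np.radians(1.5))@np.array([[np.cos(np.radians(pit)),0,-np.sin(np.radians(pit))],[0,1,0],[np.sin(np.radians(pit)),0,np.cos(np.radians(pit))]])@np.array([[0,s,0],[s,0,0],[0,0,-1.]])
        from scipy.spatial.transform import Rotation as Ro
        q=ctrl.inverse_kinematics(p,Ro.from_matrix(R).as_euler("xyz"))
        print(s,p,pit,R[:,2].round(2),None if q is None else np.round(q,2))
E
```

```text
top
-0.035 [(-120, [-4, 1, 5]), (-115, [-3, 0, 3]), (-110, [-5, 0, 4]), (-105, [-2, 0, 3]), (-100, [-2, 1, 5]), (-95, [-4, -1, 3]), (-90, [-4, 0, 6]), (-85, [-4, 1, 3]), (-80, [-3, 2, 17]), (-75, [10, 15, 18]), (-70, [10, 14, 18]), (-65, [10, 17, 46]), (-60, [12, 17, 43]), (-55, [28, 31, 36]), (-50, [22, 26, 31]), (-45, [21, 27, 32]), (-40, [21, 25, 29]), (-35, [22, 28, 47]), (-30, [35, 56, 76]), (-25, [74, 93, 111]), (-20, [109, 118, 125]), (-15, [117, 121, 123]), (0, [76, 99, 113]), (5, [106, 113, 118]), (10, [110, 114, 118])]
0.045 [(-120, [-4, 0, 2]), (-115, [-4, 0, 4]), (-110, [-2, 0, 4]), (-105, [-3, 0, 2]), (-100, [-3, 0, 3]), (-95, [-4, 0, 2]), (-90, [-3, 1, 5]), (-85, [-3, 1, 6]), (-80, [-4, 5, 16]), (-75, [13, 14, 17]), (-70, [12, 15, 18]), (-65, [10, 20, 47]), (-60, [10, 17, 42]), (-55, [27, 28, 29]), (-50, [24, 27, 30]), (-45, [22, 25, 29]), (-40, [24, 26, 29]), (-35, [24, 47, 149]), (-30, [43, 64, 149]), (-25, [74, 97, 149]), (-20, [129, 145, 150]), (-15, [142, 144, 148]), (-10, [142, 145, 149]), (0, [75, 84, 114]), (5, [110, 114, 119]), (10, [112, 114, 118])]
-0.07 [(-1
[... 3276 characters left out ...]
[0.55, 0.165, 0.3] 15 [ 0.26  0.03 -0.97] [-0.98 -0.05  0.55  1.81  0.12  1.13 -0.36]
1 [0.6, 0.165, 0.15] 15 [ 0.26  0.03 -0.97] [-0.89  0.2   0.57  1.91 -0.07  0.81 -0.19]
1 [0.62, 0.165, 0.15] -8 [-0.14 -0.01 -0.99] [-0.76  0.54  0.63  1.5  -0.32  1.35  0.03]
-1 [0.484, -0.309, 0.14] 0 [ 0.  0. -1.] [-0.44  0.53  1.22  1.83 -0.54  1.18 -2.16]
-1 [0.484, -0.309, 0.34] 0 [ 0.  0. -1.] [-0.5   0.27  1.22  1.55 -0.26  1.5  -2.38]
-1 [0.55, 0.165, 0.3] 15 [ 0.26  0.03 -0.97] [-1.89 -0.38  1.22  1.83  0.52  1.24  2.48]
-1 [0.6, 0.165, 0.15] 15 [ 0.26  0.03 -0.97] [ 0.54  0.38 -1.09  1.84  0.54  0.93  2.49]
-1 [0.62, 0.165, 0.15] -8 [-0.14 -0.01 -0.99] [ 0.39  0.74 -1.1   1.44  0.58  1.48  2.53]
```

```bash
cat >> h.py <<'E'
from scipy.spatial.transform import Rotation as Ro
SLOT=M0+Rz(YAW)@np.array([-.044,-.0008,.0265])
def rpy(yaw,t):   # t deg: top towards the robot
    t=np.radians(t)
    Ry=np.array([[np.cos(t),0,-np.sin(t)],[0,1,0],[np.sin(t),0,np.cos(t)]])
    return Ro.from_matrix(Rz(yaw)@Ry@np.array([[0,1,0],[1,0,0],[0,0,-1.]])).as_euler("xyz")
L=.1275
def tcp(x,z,t,y=0):  # filter foot at x,y,z of slot, slant t -> TCP
    a=np.radians(t)
    return SLOT+Rz(YAW)@np.array([x-L*np.sin(a),y,z+L*np.cos(a)])
def st():
    s=ctrl.read_state(); print(round(s["time"],2),"tcp",np.round(s["tool_pos"],4),"F",np.round(s["wrist_force"],1),"gap",round(s["finger_gap"],4))
E
python3 - <<'E'
from h import *
fy=np.radians(1.5); o=rpy(fy,0)
ctrl.move_ptp([.55,.1,.33],rpy(YAW,0)); st()
ctrl.move_ptp([.484,-.309,.22],o); st()
ctrl.grip(.045)
print(ctrl.line_to([.484,-.309,.1395],vel=.12,threshold=12)); st()
ctrl.grip(0); st()
ctrl.line_to([.484,-.309,.20],vel=.08); st()
ctrl.line_to([.484,-.309,.34],vel=.2); st()
f=viewer.grab_frame("side");save(f,"d.png")
W=world(f);np.save("side2.npy",W)
with np.errstate(all='ignore'): m=((W>[.44,-.40,.19])&(W<[.53,-.21,.315])).all(-1)
p=W[m];print(len(p),np.percentile(p,[2,50,98],axis=0).round(4).tolist())
E
```

```text
2.59 tcp [0.5498 0.1015 0.3297] F [ 0.8 -0.1  0.4] gap 0.0852
4.17 tcp [ 0.485  -0.3078  0.22  ] F [-0.2  1.3  0.7] gap 0.0853
False
5.46 tcp [ 0.4843 -0.3094  0.1401] F [-0.4  0.4  0.8] gap 0.045
5.87 tcp [ 0.4846 -0.3092  0.1402] F [0.  1.  5.8] gap 0.0091
6.78 tcp [ 0.4838 -0.3088  0.1996] F [-0.5  0.2 -1.5] gap 0.0093
7.62 tcp [ 0.4837 -0.3086  0.3388] F [-0.1  0.8 -2.7] gap 0.0093
364 [[0.4759, -0.3668, 0.2127], [0.4796, -0.252, 0.2664], [0.4855, -0.2438, 0.3113]]
```

View pics/d.png

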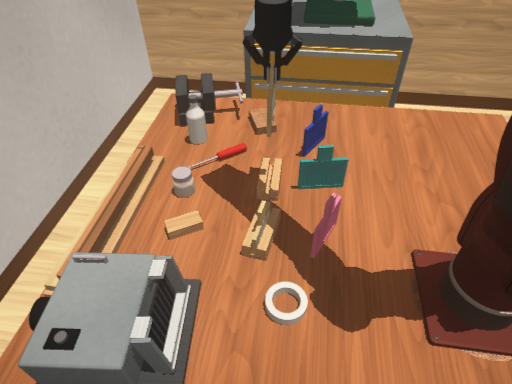

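The side view shows the filter held at about (270,100). Its stand at (268,178) is empty and the spare is untouched. The gap (9.3 mm) and lower edge (z about 0.212) match the expected grasp, so I'll carry it to the dock.

```bash
python3 - <<'E'
from h import *
T=18; o=rpy(YAW,T)
ctrl.move_ptp(tcp(-.06,.16,T),o); st()
ctrl.line_to(tcp(-.03,.045,T),vel=.15); st()
f=viewer.grab_frame("side")
cv2.imwrite("pics/e.png",cv2.resize(f["img"][200:384,20:240,::-1],None,fx=3.2,fy=3.2,interpolation=2))
W=world(f);A=W.reshape(-1,3);A=A[~np.isnan(A[:,0])]
D=(A-SLOT)@Rz(YAW)
# visible filter end face / front points
q=D[(D[:,0]<-.0)&(D[:,0]>-.09)&(D[:,2]>.05)&(D[:,2]<.2)&(abs(D[:,1])<.076)]
for z in np.arange(.05,.2,.01):
    p=q[abs(q[:,2]-z)<.004]
    if len(p)>3: print(z.round(3),len(p),np.percentile(p[:,0],[5,95]).round(4),np.percentile(p[:,1],[3,97]).round(4))
E
```

```text
9.38 tcp [0.5184 0.1541 0.3075] F [-0.4 -0.4 -0.9] gap 0.0092
10.32 tcp [0.5483 0.1587 0.1936] F [-0.2 -0.2 -1.7] gap 0.0096
0.05 22 [-0.0348 -0.0273] [-0.0487  0.063 ]
0.06 36 [-0.0388 -0.0294] [-0.0393  0.0636]
0.07 29 [-0.0419 -0.0339] [-0.0305  0.0636]
0.08 30 [-0.0461 -0.0377] [-0.0194  0.0636]
0.09 30 [-0.0485 -0.0403] [-0.021   0.0635]
0.1 28 [-0.0526 -0.0435] [-0.0169  0.0634]
0.11 28 [-0.0557 -0.0468] [-0.0166  0.0637]
0.12 20 [-0.0583 -0.0497] [0.0553 0.0637]
0.13 20 [-0.063  -0.0532] [0.0275 0.0636]
0.14 183 [-0.0659 -0.0567] [0.0175 0.0624]
0.15 27 [-0.0811 -0.0591] [0.006  0.0188]
0.16 52 [-0.0847 -0.0543] [0.006  0.0184]
0.17 57 [-0.0871 -0.0529] [0.0058 0.0185]
0.18 161 [-0.0823 -0.0603] [-0.0152  0.0183]
0.19 32 [-0.0887 -0.0647] [-0.0056  0.0125]
0.2 19 [-0.0875 -0.0574] [0.0065 0.0132]
```

View pics/e.png

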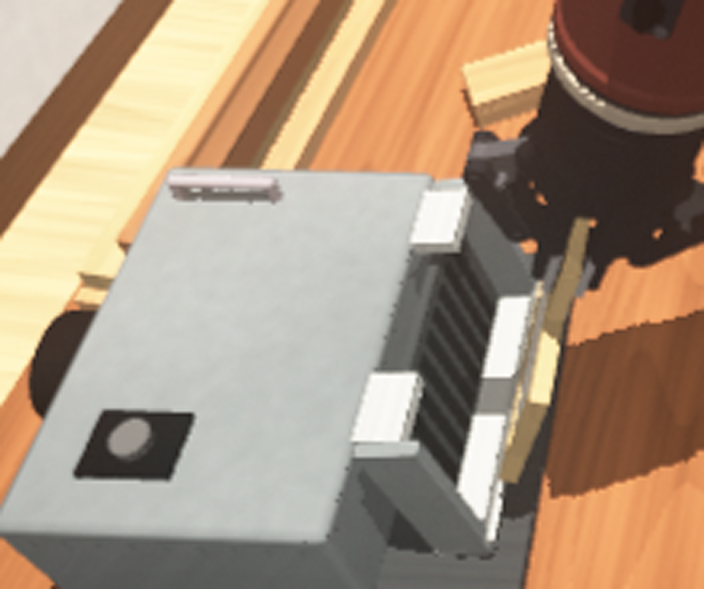

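The filter hangs in front of the lip at about (530,400) in the crop. Its centreline and ends agree with the plan to within 1.5 mm. Next I'll lower it in, slanted.

```bash
python3 - <<'E'
from h import *
T=18
print(ctrl.line_to(tcp(-.012,.022,T),vel=.08,threshold=15)); st()
print(ctrl.line_to(tcp(-.002,.008,T),vel=.05,threshold=15)); st()
print(ctrl.line_to(tcp(-.002,-.005,T),vel=.02,threshold=6)); st()
ctrl.sleep(.3)
s=ctrl.read_state();R=Ro.from_euler("xyz",s["orientation"]).as_matrix()
print("foot in slot",((np.array(s["tool_pos"])+L*R[:,2]-SLOT)@Rz(YAW)).round(4), "tab", ((np.array(s["tool_pos"])+.005*R[:,2]-SLOT)@Rz(YAW)).round(4))
f=viewer.grab_frame("side")
cv2.imwrite("pics/f.png",cv2.resize(f["img"][200:384,20:240,::-1],None,fx=3.2,fy=3.2,interpolation=2))
E
```

```text
False
10.89 tcp [0.5657 0.1604 0.1697] F [ 0.2  0.1 -1.7] gap 0.0093
False
11.38 tcp [0.5756 0.1615 0.1554] F [ 0.1  0.7 -1.4] gap 0.0091
True
11.78 tcp [0.5759 0.1619 0.1507] F [-2.3  0.3  6.3] gap 0.0092
foot in slot [-0.0017  0.0003  0.0029] tab [-0.0396  0.0002  0.1194]
```

View pics/f.png

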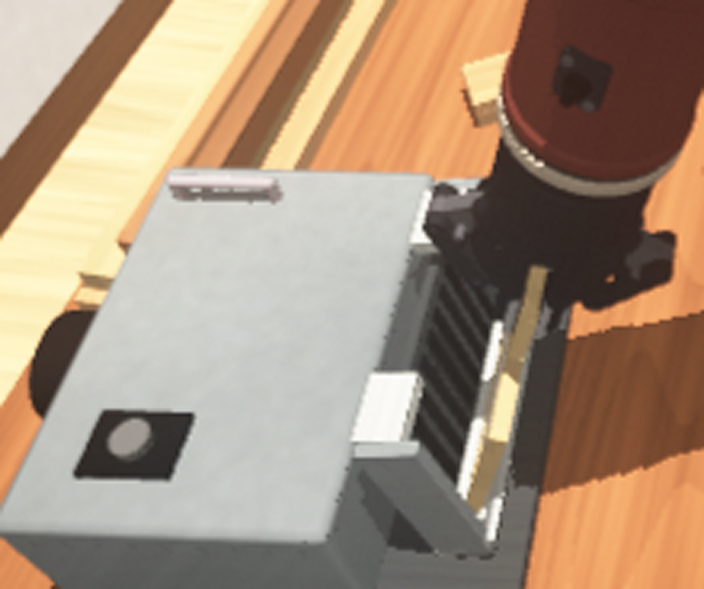

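The filter's lower edge is in the channel, slanted (frame at about (490,440), touching the floor at 6 N). The foot is at z = +3 mm and the tab at x = -40 mm. Now I'll straighten it in small steps.

```bash
python3 - <<'E'
from h import *
for t,x in((12,-.0015),(6,-.001),(0,0.),(-4,.001),(-7,.002)):
    hit=ctrl.line_to(tcp(x,.004,t),vel=.05,rotation=rpy(YAW,t),threshold=15); print(t,hit,end=" "); st()
    if hit: break
f=viewer.grab_frame("side")
cv2.imwrite("pics/g.png",cv2.resize(f["img"][200:384,20:240,::-1],None,fx=3.2,fy=3.2,interpolation=2))
E
```

```text
12 False 12.58 tcp [0.5889 0.1627 0.1546] F [-0.1 -0.3 -2.3] gap 0.0095
6 False 13.01 tcp [0.6021 0.1641 0.1566] F [ 0.2  0.4 -1.9] gap 0.0091
0 False 13.44 tcp [0.6164 0.1657 0.1575] F [-0.8  0.8 -1.6] gap 0.0094
-4 False 13.79 tcp [0.6264 0.1668 0.1574] F [-0.9 -0.6 -1. ] gap 0.0097
-7 False 14.09 tcp [0.6341 0.1677 0.1568] F [-0.   0.2 -1.3] gap 0.0093
```

View pics/g.png

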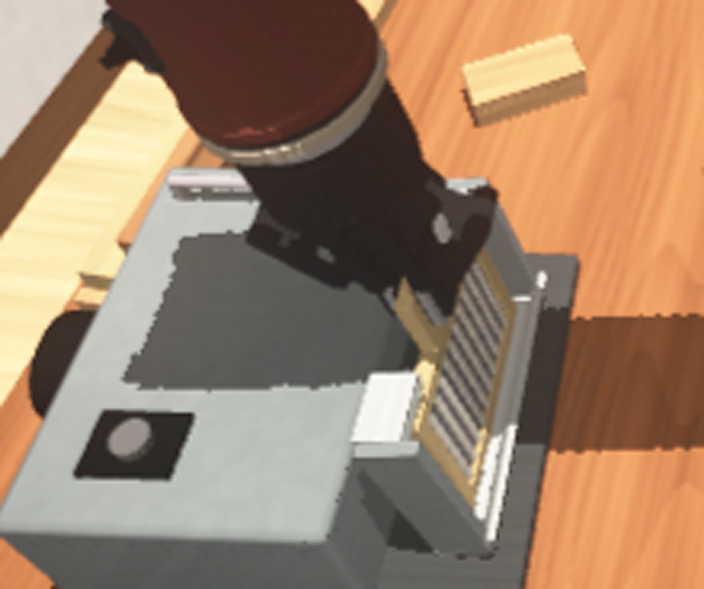

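The frame now stands upright under the hooks at about (465,380), with no contact force. I'll lower it to contact, release, and back out along the tab.

```bash
python3 - <<'E'
from h import *
print(ctrl.line_to(tcp(.003,-.004,-7),vel=.02,threshold=5)); st()
ctrl.grip(.03); st()
s=ctrl.read_state();R=Ro.from_euler("xyz",s["orientation"]).as_matrix()
ctrl.line_to(np.array(s["tool_pos"])-.09*R[:,2],vel=.1); st()
ctrl.move_ptp([.5,.0,.33],rpy(YAW,0)); st()
ims=[]
for c,a in(("side",(slice(200,384),slice(20,240))),("top",(slice(60,170),slice(80,212)))):
    f=viewer.grab_frame(c);ims.append(cv2.resize(f["img"][a],(660,552) if c=="side" else (660,550),interpolation=2))
    W=world(f).reshape(-1,3);A=W[~np.isnan(W[:,0])];D=(A-SLOT)@Rz(YAW)
    q=D[(abs(D[:,1])<.035)&(D[:,2]>.103)&(D[:,2]<.16)&(D[:,0]<.06)&(D[:,0]>-.06)]
    for z in(.11,.12,.13,.14):
        p=q[abs(q[:,2]-z)<.004]
        if len(p)>2:print(c,z,len(p),np.percentile(p[:,:2],[5,95],axis=0).round(4).tolist())
    print("top of tab",np.percentile(q[:,2],98).round(4))
    q=A[(A>[.45,-.19,.05]).all(1)&(A<[.51,-.02,.13]).all(1)]
    if len(q):print("spare",len(q),np.round(cv2.minAreaRect((q[:,:2]*1000).astype(np.float32))[0],1))
cv2.imwrite("pics/i.png",cv2.resize(np.vstack([ims[0],ims[1]])[:,:,::-1],None,fx=.54,fy=.54))
E
```

```text
True
14.45 tcp [0.6349 0.1683 0.1535] F [0.3 0.3 4.1] gap 0.0093
14.78 tcp [0.6341 0.168  0.1522] F [-0.2 -0.1 -0.3] gap 0.0301
15.83 tcp [0.6447 0.1691 0.2407] F [-0.1 -0.1 -0.2] gap 0.0299
16.78 tcp [0.5004 0.0013 0.3297] F [0.6 0.8 0.2] gap 0.0299
side 0.11 57 [[0.0148, -0.0182], [0.0228, 0.0186]]
side 0.12 60 [[0.0165, -0.0173], [0.0241, 0.0187]]
side 0.13 62 [[0.0181, -0.0182], [0.0262, 0.0186]]
side 0.14 149 [[0.0203, -0.0188], [0.0298, 0.0181]]
top of tab 0.1429
spare 319 [ 477.9 -108.1]Traceback (most recent call last):
  File "<stdin>", line 15, in <module>
    return _quantile_unchecked(
        a, q, axis, out, overwrite_input, method, keepdims, weights)
    return _ureduce(a,
                    func=_quantile_ureduce_func,
    ...<5 lines>...
                    overwrite_input=overwrite_input,
                    method=method)
    r = func(a, **kwargs)
    result = _quantile(arr,
                       quantiles=q,
    ...<2 lines>...
                       out=out,
                       weights=wgt)
    slices_having_nans = np.isnan(arr[-1, ...])
                                  ~~~^^^^^^^^^
IndexError: index -1 is out of bounds for axis 0 with size 0
```

```bash
python3 - <<'E'
from h import *
f=viewer.grab_frame("side");cv2.imwrite("pics/i.png",cv2.resize(f["img"][100:384,20:320,::-1],None,fx=2,fy=2))
st()
E
```

```text
16.93 tcp [0.5006 0.0013 0.3292] F [ 1.   0.5 -0.1] gap 0.0297
```

View pics/i.png

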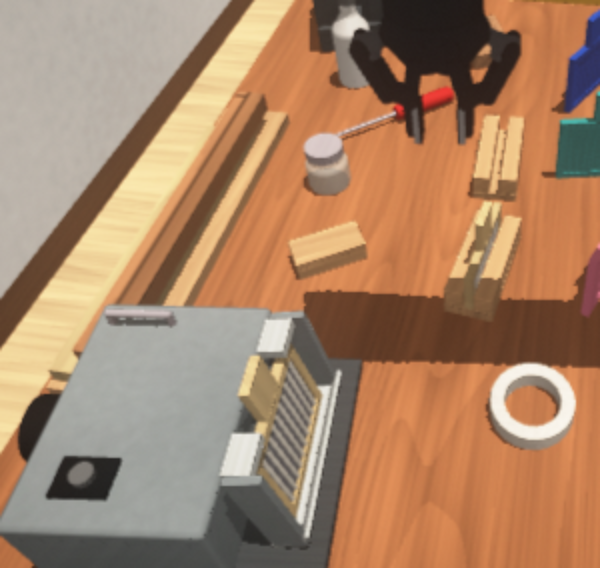

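The filter sits on the grille with its tab at about (260,388), between the hooks. The spare is in its stand at (485,260), and the arm is clear.

```bash
python3 -c "
from h import *
job.finish_job(); st()"
```

```text
the job is handed in; nothing more can be done
the job is handed in; nothing more can be done
```

The full-height filter is in the dust extractor, leaning back on the grille under both hooks. It is released and the job is handed in at about 17 s of the 42 s allowed; no verdict was reported.

- **Fitting:** I gripped the filter by its tab and lowered it into the channel at an 18° slant until it touched the floor at about 6 N. At that point its foot was about 3 mm above my measured floor and its tab 40 mm in front of the channel's middle. I then straightened it in steps to 7° back, lowered it to contact, opened the gripper and backed off.
- **Filter at the end:** In the side view the tab is centred along the channel and about 20 mm behind the channel's middle. Its top is 143 mm above the floor, against about 144 mm expected when fully seated.
- **Half-height filter at the end:** It is within 1 mm of its starting position.
- **Arm at the end:** It is clear of everything.
- **Failed check:** The last top-view check gave no points on the filter, probably because the arm blocked that camera. The final confirmation therefore comes from the side camera only.

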